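# Sort the seeder gears and clamp the canister

### The arm

A 6-joint arm with a two-finger parallel gripper is mounted at the origin on the work surface. World frame = base frame: x ahead of the robot, y to its left, z up, the work surface at z = 0. Lengths are in m, angles in rad, forces in N, time in s.
With the tool pointing down it reaches from about 0.425 to 1.125 m from the base axis. Payload 14.9 kg.
Tool frame: the origin (TCP) lies on the centre line of the jaws, within the pads' length; the fingertips stand 19 mm ahead of it and the grasp point (between the pads) is the TCP (arm.nose_length is the z of the fingertips in the tool frame, in m); z points along the fingers, y is the direction in which the jaws open and shut (so a half turn about z gives the same grasp; the last joint's range is limited). The gripper opens to 91 mm and grips with 3 to 60 N. Pads are 32 mm wide; open, the fingers measure 118 mm over their backs; the gripper's body (76 mm by 178 mm) begins 60 mm behind the grasp point.
Start: joints at [1.193, 0.379, 1.734, -0, 1.028, -0.033], TCP at [0.237, 0.659, 0.233] pointing down, gripper open.
Joint ranges: [-2.77, 2.77], [-0.74, 2.19], [0, 2.66], [-1.06, 4.2], [0.31, 2.87], [-3.08, 3.08]. Speed limits (rad/s): [1.89, 1.89, 2.39, 3.14, 3.14, 3.14].

### API

Orientations are given as a unit quaternion [x, y, z, w].
In Python, from bench import arm gives the robot as it stands.
- The arm moves only by the tool jog_arm, never from a script. Its argument "deltas" is a list of rows, each a list of 2 entries, a list of its own where there are three numbers: the shift along the tool's x, y, z in cm, then the turn about the tool's z in degrees. A call has 1 to 12 rows; each row is the pose to reach, as a shift and turn from the pose measured when the call began, along the tool's axes at that moment; what a row does not reach only later rows make up. A row lasts 1/12 s, in which the tool goes at most 41.7 mm and 7.16 degrees, less where a joint would pass 70% of its speed; a pose out of reach is approached as far as the arm can. A call with a gripper value outside its range is refused whole. "fingers" is the closure, from -1 (fully open) to 1 (shut), set as the call begins (left out, the last holds). The fingers move at their own pace and stop on an object; "newtons" is the grip in N (left out, the last holds). Time passes only in rows, so rows that repeat a pose let the fingers close. It gives the time, the measured TCP pose, the force and the opening at its end, in the units of the state.
- arm.sense(): the state, without advancing time (a new reading comes with each control period).
- arm.grab_frame(name): name is "side" or "top" or "wrist"; returns a dict with "color" (420x560x3 uint8, blue, green, red), "z_map" (420x560 float32, m along the optical axis (not along the pixel's ray), 0 where there is no reading), "intrinsics" (3x3 intrinsics, pixels), "R" (3x3) and "t" (3): a world point X has camera coordinates R X + t. Camera axes: x right, y down, z forward; pixel columns grow to the right and rows downward; lengths in m; the calibration is good to about 2 mm. The wrist camera is an equidistant fisheye: a pixel r from the principal point sees the ray r / f radians off the axis. A picture is of the moment at which its call begins.
- arm.close_job(): hands the job in, once; it reports no verdict.
The state is a dict: "clock": time; "qpos": joint angles; "qvel": joint speeds; "tau": joint torques, N m; "ee_pos": TCP position; "orientation": TCP orientation; "ft_force": force on the tool from outside, world axes, zero at the start; "wrist_torque": the same for the moment, N m; "width": opening from 0.0 (shut) to 1.0 (fully open).
Only numpy, scipy, OpenCV 4.12 (cv2) and the standard library are available. Lean on these libraries where they do the work, as an engineer would, in place of code of your own. Each camera call takes 0.05 s, during which the arm holds its last target.

### The job

Match the gears to the one on the seeder's red-disc drive post: put every loose gear with the same number of teeth into the open canister, and every other loose gear into the grey plant tray. Once the matching gears are in, push the canister's lid shut and swing its wire bail up and over the lid, past centre, until it is clamped behind the catch. Leave everything else on the bench where it is.

Things in the scene. Friction and masses are not known exactly. Their poses are not given: they have to be found in the camera images.
- canister: cream clip-top canister, a rectangular open-topped tin 120 (its x) x 200 (its y) x 75 high, screwed to the bench; walls and floor 4 mm. Origin: centre of its underside; its -x side is the front, where the wire bail is, its +x side the back, where the lid is hinged
- lid (a joint): the canister's flat cream lid, 122 x 200 x 7 mm, hinged at the back: 0 = shut on the rim; starts standing open behind the canister at 1.6 to 1.85. A stiff hinge (0.14 N m): it stays where left and must be pushed right down. On its top, 74 to 102 mm from the hinge and in the middle 60 mm of its width, a small steel catch stands up to 10 mm proud; the rest is bare
- lid_hinge (a point): middle of the lid's hinge line, at the canister's back top edge (canister frame x +60 mm, z 75 mm); the axis runs along the canister's y
- lid_top (a point): centre of the lid's upper (outer) face, 56 mm from the hinge; z of the frame is the face's outward normal, +x points to the hinge
- bail (a joint): steel wire bail, a U 212 mm wide pivoting on the canister's two ends: 0 = level, pointing to the front (-x), 1.57 = straight up; grows as it swings up and back over the lid. Starts at 0.45 to 0.8; stays where left. With the lid shut the crossbar springs over the lid's catch at 1.58 to 1.75 (over centre, about 11 N at the grip) and is clamped behind it from 1.80 to 1.96 (end stop)
- bail_pivot (a point): middle of the bail's pivot axis (canister frame x -40 mm, z 30 mm); the axis runs along the canister's y; the crossbar wire, 5 mm thick, is 62 mm from it
- bail_grip (a point): grasp point on the bail's red thumb grip, a flat tab 14 mm wide (along the canister's y) and 9 mm thick, that sticks out 37 mm beyond the middle of the crossbar, away from the pivot; this point is 27 mm beyond the crossbar, 89 mm from the pivot axis, and moves with the bail. Pinched lightly (about 12 N) across its 14 mm the tab turns between the fingers; sideways it does not give
- tray: grey hard-silicone plant tray, rigid and fixed, 130 (its x) x 210 (its y) x 30 high, walls and floor 6 mm. Origin: centre of its underside
- drive_post (a point): the drive post of the green seeder drive head (a fixed block 90 x 200 x 40 mm high at the back of the bench, look only), the one on the RED disc; this point is half-way up the gear that sits on it: that gear shows the tooth count in use. The spare post, on a dark disc 104 mm away along the block, carries the gear that is not in use
- master_coarse: fixed gear with 8 big teeth, 46 mm across, on one of the drive head's two posts (which one varies). Origin: centre of its underside
- master_fine: fixed gear with 20 small teeth, 46 mm across, on the other post. Origin: centre of its underside
- watering_can: bystander: green plastic watering can, body 110 mm across, 150 high. Origin: centre of its underside
- terracotta_pot: bystander: terracotta pot, 110 mm across the rim, 100 high. Origin: centre of its underside
- thumb_pot: bystander: small terracotta pot, 52 mm across the rim, 50 high. Origin: centre of its underside
- trowel: bystander: stainless trowel lying along its y, 270 mm long, 25 high. Origin: where the blade begins, on the bench
- seed_tin: bystander: fixed galvanised seed tin, 70 x 90 x 60 high, flap lid shut. Origin: centre of its underside
- twine_core: bystander: cork spool, 48 mm across, 45 high. Origin: centre of its underside
- dibber: bystander: small wooden dibber standing on its handle, 36 mm across, 105 high. Origin: centre of its underside
- coarse0_mid (a point): loose cream gear with 8 big teeth, 46 mm across, 20 thick, both faces alike, 35 g; starts flat on the bench (may be absent). Point: its centre; z is its axis
- fine0_mid (a point): loose cream gear with 20 small teeth, 46 mm across, 20 thick, both faces alike, 35 g; starts flat on the bench (may be absent). Point: its centre; z is its axis
- coarse1_mid (a point): loose cream gear with 8 big teeth, 46 mm across, 20 thick, both faces alike, 35 g; starts flat on the bench (may be absent). Point: its centre; z is its axis
- fine1_mid (a point): loose cream gear with 20 small teeth, 46 mm across, 20 thick, both faces alike, 35 g; starts flat on the bench (may be absent). Point: its centre; z is its axis
- coarse2_mid (a point): loose cream gear with 8 big teeth, 46 mm across, 20 thick, both faces alike, 35 g; starts flat on the bench (may be absent). Point: its centre; z is its axis
- fine2_mid (a point): loose cream gear with 20 small teeth, 46 mm across, 20 thick, both faces alike, 35 g; starts flat on the bench (may be absent). Point: its centre; z is its axis
Mind the look-alikes: they are no part of the job. What is shaped like the part that bears fine2_mid but green is not meant.

How it is judged:
On the way, in this order (a step that is already met when the one before it is completed fails the run):
1. all gears with the drive gear's tooth count are in the canister, lid still open (((horizontal distance between master_coarse and drive_post below 0.02 m and (x of coarse0_mid in the frame of canister between -0.056 and 0.056 m and y of coarse0_mid in the frame of canister between -0.096 and 0.096 m and z of coarse0_mid in the frame of canister between 0.004 and 0.072 m) and (x of coarse1_mid in the frame of canister between -0.056 and 0.056 m and y of coarse1_mid in the frame of canister between -0.096 and 0.096 m and z of coarse1_mid in the frame of canister between 0.004 and 0.072 m) and (x of coarse2_mid in the frame of canister between -0.056 and 0.056 m and y of coarse2_mid in the frame of canister between -0.096 and 0.096 m and z of coarse2_mid in the frame of canister between 0.004 and 0.072 m)) or (horizontal distance between master_fine and drive_post below 0.02 m and (x of fine0_mid in the frame of canister between -0.056 and 0.056 m and y of fine0_mid in the frame of canister between -0.096 and 0.096 m and z of fine0_mid in the frame of canister between 0.004 and 0.072 m) and (x of fine1_mid in the frame of canister between -0.056 and 0.056 m and y of fine1_mid in the frame of canister between -0.096 and 0.096 m and z of fine1_mid in the frame of canister between 0.004 and 0.072 m) and (x of fine2_mid in the frame of canister between -0.056 and 0.056 m and y of fine2_mid in the frame of canister between -0.096 and 0.096 m and z of fine2_mid in the frame of canister between 0.004 and 0.072 m))) and value of joint lid above 0.8 rad), for 0.2 s.
2. the lid is pushed down with those gears inside, bail not yet over (((horizontal distance between master_coarse and drive_post below 0.02 m and (x of coarse0_mid in the frame of canister between -0.056 and 0.056 m and y of coarse0_mid in the frame of canister between -0.096 and 0.096 m and z of coarse0_mid in the frame of canister between 0.004 and 0.072 m) and (x of coarse1_mid in the frame of canister between -0.056 and 0.056 m and y of coarse1_mid in the frame of canister between -0.096 and 0.096 m and z of coarse1_mid in the frame of canister between 0.004 and 0.072 m) and (x of coarse2_mid in the frame of canister between -0.056 and 0.056 m and y of coarse2_mid in the frame of canister between -0.096 and 0.096 m and z of coarse2_mid in the frame of canister between 0.004 and 0.072 m)) or (horizontal distance between master_fine and drive_post below 0.02 m and (x of fine0_mid in the frame of canister between -0.056 and 0.056 m and y of fine0_mid in the frame of canister between -0.096 and 0.096 m and z of fine0_mid in the frame of canister between 0.004 and 0.072 m) and (x of fine1_mid in the frame of canister between -0.056 and 0.056 m and y of fine1_mid in the frame of canister between -0.096 and 0.096 m and z of fine1_mid in the frame of canister between 0.004 and 0.072 m) and (x of fine2_mid in the frame of canister between -0.056 and 0.056 m and y of fine2_mid in the frame of canister between -0.096 and 0.096 m and z of fine2_mid in the frame of canister between 0.004 and 0.072 m))) and value of joint lid below 0.1 rad and value of joint bail below 1.55 rad), for 0.2 s.
3. the bail is swung over centre and clamps the shut lid (value of joint lid below 0.04 rad and value of joint bail above 1.78 rad), for 0.2 s.
At the end, for the whole second after the job is handed in: Gears with the drive-post gear's tooth count lie inside the canister (centres below the rim), all others inside the tray (centres under 58 mm above its underside); lid shut (under 0.04 rad), bail clamped (over 1.78 rad) (all of step 3 and ((horizontal distance between master_coarse and drive_post below 0.02 m and (x of coarse0_mid in the frame of canister between -0.056 and 0.056 m and y of coarse0_mid in the frame of canister between -0.096 and 0.096 m and z of coarse0_mid in the frame of canister between 0.004 and 0.072 m) and (x of coarse1_mid in the frame of canister between -0.056 and 0.056 m and y of coarse1_mid in the frame of canister between -0.096 and 0.096 m and z of coarse1_mid in the frame of canister between 0.004 and 0.072 m) and (x of coarse2_mid in the frame of canister between -0.056 and 0.056 m and y of coarse2_mid in the frame of canister between -0.096 and 0.096 m and z of coarse2_mid in the frame of canister between 0.004 and 0.072 m) and (x of fine0_mid in the frame of tray between -0.06 and 0.06 m and y of fine0_mid in the frame of tray between -0.1 and 0.1 m and z of fine0_mid in the frame of tray between 0.004 and 0.058 m) and (x of fine1_mid in the frame of tray between -0.06 and 0.06 m and y of fine1_mid in the frame of tray between -0.1 and 0.1 m and z of fine1_mid in the frame of tray between 0.004 and 0.058 m) and (x of fine2_mid in the frame of tray between -0.06 and 0.06 m and y of fine2_mid in the frame of tray between -0.1 and 0.1 m and z of fine2_mid in the frame of tray between 0.004 and 0.058 m)) or (horizontal distance between master_fine and drive_post below 0.02 m and (x of fine0_mid in the frame of canister between -0.056 and 0.056 m and y of fine0_mid in the frame of canister between -0.096 and 0.096 m and z of fine0_mid in the frame of canister between 0.004 and 0.072 m) and (x of fine1_mid in the frame of canister between -0.056 and 0.056 m and y of fine1_mid in the frame of canister between -0.096 and 0.096 m and z of fine1_mid in the frame of canister between 0.004 and 0.072 m) and (x of fine2_mid in the frame of canister between -0.056 and 0.056 m and y of fine2_mid in the frame of canister between -0.096 and 0.096 m and z of fine2_mid in the frame of canister between 0.004 and 0.072 m) and (x of coarse0_mid in the frame of tray between -0.06 and 0.06 m and y of coarse0_mid in the frame of tray between -0.1 and 0.1 m and z of coarse0_mid in the frame of tray between 0.004 and 0.058 m) and (x of coarse1_mid in the frame of tray between -0.06 and 0.06 m and y of coarse1_mid in the frame of tray between -0.1 and 0.1 m and z of coarse1_mid in the frame of tray between 0.004 and 0.058 m) and (x of coarse2_mid in the frame of tray between -0.06 and 0.06 m and y of coarse2_mid in the frame of tray between -0.1 and 0.1 m and z of coarse2_mid in the frame of tray between 0.004 and 0.058 m)))); the robot touches nothing.
It fails at once if a bystander (watering can, pot, small pot, trowel, spool or dibber) is moved more than 5 cm (distance of any of watering_can, terracotta_pot, thumb_pot, trowel, twine_core, dibber from where it was at the start of the episode above 0.05 m).
Of coarse0, coarse1, coarse2 only 2 to 3 are there at a start; the rules pass over those that are not, and their reading is None.
Of fine0, fine1, fine2 only 2 to 3 are there at a start; the rules pass over those that are not, and their reading is None.
At some moment in a run one of coarse0, coarse1, coarse2, fine0, fine1, fine2 may be knocked a few centimetres aside while the robot is not near it.
Once in a run the grip may slacken for a moment while it holds something.
It also fails if it takes over 210 s, if anything falls off the work surface, if the arm or the gripper's body presses on something with over 40 N, if the wrist force passes 120 N, or if a joint passes its speed limit or range.

## Working session

There is one attempt and no reset: what is moved stays moved. The work goes in short steps, Python scripts to look and compute and a tool call to move; the robot and the scene stay as the last step left them, time stands still between calls to the robot, and variables do not carry over. Pictures are saved under pics/ and viewed, and the job is handed in when it is done.

Besides the shell and the picture viewer there is one more tool, called after ">>>" as name([rows], argument=value, ...), one row to a line, values as JSON. jog_arm: Moves the arm, as the interface text tells. Its arguments: {"type":"object","properties":{"deltas":{"type":"array","items":{"type":"array"}},"fingers":{"type":"number"},"newtons":{"type":"number"}},"required":["deltas"]}

```bash
ls; mkdir -p pics; python3 - <<'E'
from bench import arm
import cv2,numpy as np
print(arm.sense())
for n in("side","top","wrist"):
    f=arm.grab_frame(n); cv2.imwrite(f"pics/a_{n}.png",f["color"]); np.savez(f"pics/a_{n}.npz",**f)
    print(n,f["intrinsics"].tolist(),f["R"].round(3).tolist(),f["t"].round(3).tolist())
E
```

```text
pics
{'clock': 0.0, 'qpos': array([ 1.19269749e+00,  3.79427157e-01,  1.73482147e+00, -1.07695234e-05,
        1.02850981e+00, -3.33138740e-02]), 'qvel': array([ 0.00023686,  0.00289375,  0.00136162,  0.00253216, -0.0001065 ,
        0.0009146 ]), 'tau': array([-3.07680086e-03, -7.63728118e+01, -4.34370911e+01,  6.50355709e-02,
        4.23848606e-02, -6.30687737e-05]), 'ee_pos': array([0.23646287, 0.65842058, 0.2322551 ]), 'orientation': array([ 1.71537084e-01,  9.85177491e-01, -5.71545806e-04, -1.14547606e-04]), 'ft_force': array([-0.44840056, -0.53011604, -0.56978687]), 'wrist_torque': array([-0.02839106, -0.01646744,  0.01393912]), 'width': 0.9968086703708025}
side [[408.2824449854827, 0.0, 278.11123924779577], [0.0, 408.2824449854827, 210.09563336099646], [0.0, 0.0, 1.0]] [[0.964, -0.267, 0.004], [-0.139, -0.515, -0.846], [0.228, 0.815, -0.533]] [-0.56, 0.136, 1.016]
top [[435.708220683218, 0.0, 281.5268128527909], [0.0, 435.708220683218, 212.10335549729353], [0.0, 0.0, 1.0]] [[-0.049, -0.999, 0.005], [-0.971, 0.046, -0.234], [0.233, -0.016, -0.972]] [0.007, 0.586, 1.215]
wrist [[325.19226210127806, 0.0, 276.9194805465701], [0.0, 325.19226210127806, 208.52379853056684], [0.0, 0.0, 1.0]] [[0.339, 0.941, -0.001], [0.91, -0.328, 0.252], [0.237, -0.086, -0.968]] [-0.698, -0.028, 0.391]
```

View pics/a_top.png

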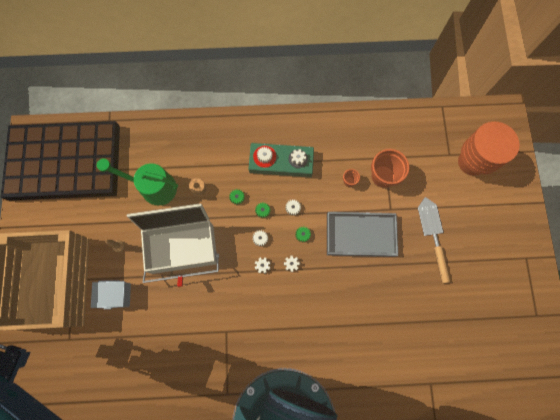

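View pics/a_side.png

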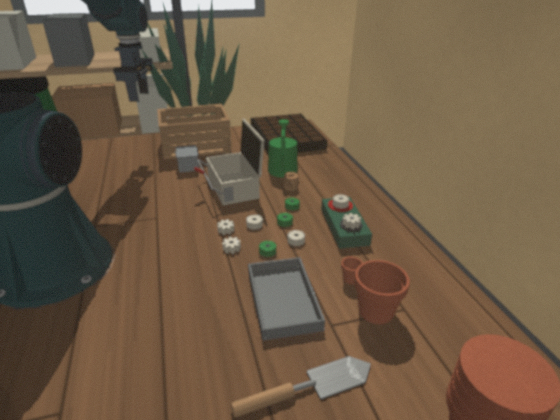

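View pics/a_wrist.png

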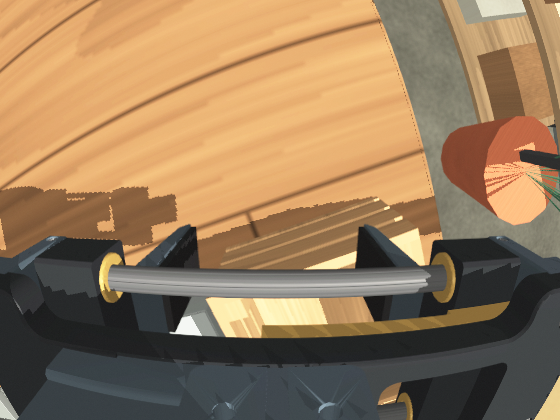

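```bash
cat > h.py <<'E'
import numpy as np,cv2
def load(n,p="a"):
    return dict(np.load(f"pics/{p}_{n}.npz"))
def cloud(f):
    K=f["intrinsics"];z=f["z_map"];v,u=np.mgrid[:z.shape[0],:z.shape[1]]
    C=np.stack([(u-K[0,2])/K[0,0]*z,(v-K[1,2])/K[1,1]*z,z],-1)
    return (C-f["t"])@f["R"]
E
python3 - <<'E'
from h import *
f=load("top");P=cloud(f)
c=f["color"]
cv2.imwrite("pics/b1.png",cv2.resize(c[130:290,180:330],None,fx=5,fy=3.75,interpolation=cv2.INTER_CUBIC) if 0 else cv2.resize(c[135:285,225:345],(720,900)[::1] if 0 else (480,600),interpolation=cv2.INTER_CUBIC))
cv2.imwrite("pics/b2.png",cv2.resize(c[195:300,80:230],(800,560),interpolation=cv2.INTER_CUBIC))
for u,v in [(264,155),(298,157),(293,207),(260,238),(262,265),(291,264)]:
    Q=P[v-14:v+15,u-14:u+15].reshape(-1,3)
    m=c[v-14:v+15,u-14:u+15].reshape(-1,3)
    zt=P[v-4:v+5,u-4:u+5,2].max()
    s=(np.abs(Q[:,2]-zt)<0.008)&(m.min(1)>110)
    X=Q[s]; print((u,v),zt.round(4),s.sum(),X.mean(0).round(4),((X.max(0)+X.min(0))/2).round(4))
# tray
for name,(u0,u1,v0,v1),zr in [("tray",(320,405,205,265),(0.022,0.04)),("can",(130,225,200,285),(0.066,0.09)),("lid",(120,225,190,260),(0.1,0.25))]:
    Q=P[v0:v1,u0:u1].reshape(-1,3); X=Q[(Q[:,2]>zr[0])&(Q[:,2]<zr[1])]
    r=cv2.minAreaRect((X[:,:2]*1000).astype(np.float32)); print(name,len(X),r,X[:,2].mean())
for u,v in [(180,281),(180,283),(118,245),(197,185),(110,295),(150,185)]: print((u,v),P[v,u].round(3))
E
```

```text
(264, 155) 0.0682 131 [0.7717 0.0231 0.0636] [0.7722 0.0229 0.0642]
(298, 157) 0.0686 111 [ 0.7596 -0.0802  0.0639] [ 0.759  -0.0805  0.0647]
(293, 207) 1.3182 1 [ 2.8570e-01 -1.0000e-03  1.3182e+00] [ 2.8570e-01 -1.0000e-03  1.3182e+00]
(260, 238) 0.0245 127 [0.5196 0.0469 0.0201] [0.5197 0.0466 0.0215]
(262, 265) 1.3182 2 [ 2.8570e-01 -1.0000e-03  1.3182e+00] [ 2.8570e-01 -1.0000e-03  1.3182e+00]
(291, 264) 1.3182 1 [ 2.8570e-01 -1.0000e-03  1.3182e+00] [ 2.8570e-01 -1.0000e-03  1.3182e+00]
tray 482 ((517.67626953125, -261.5464172363281), (211.06019592285156, 130.5602569580078), 85.83673858642578) 0.028280389936382107
can 646 ((476.496337890625, 282.4124450683594), (174.8555908203125, 214.93487548828125), 7.201788902282715) 0.07445407996055507
lid 1244 ((604.3397216796875, 291.51898193359375), (200.11851501464844, 111.81917572021484), 88.92345428466797) 0.15399594935879932
(180, 281) [0.397 0.272 0.086]
(180, 283) [0.391 0.271 0.092]
(118, 245) [0.517 0.468 0.035]
(197, 185) [0.697 0.236 0.019]
(110, 295) [0.369 0.476 0.06 ]
(150, 185) [0.673 0.354 0.115]
```

View pics/b1.png

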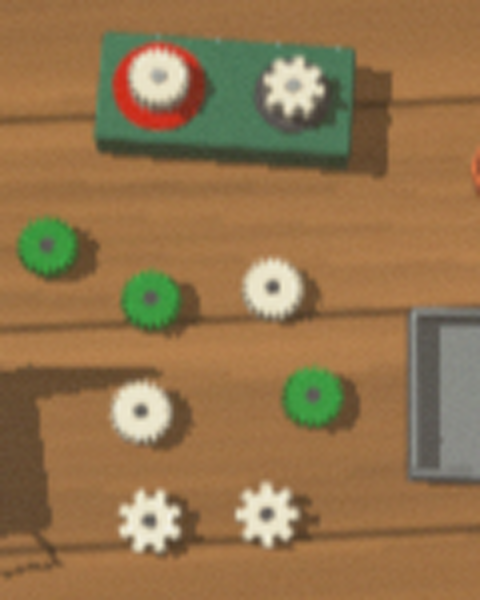

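View pics/b2.png

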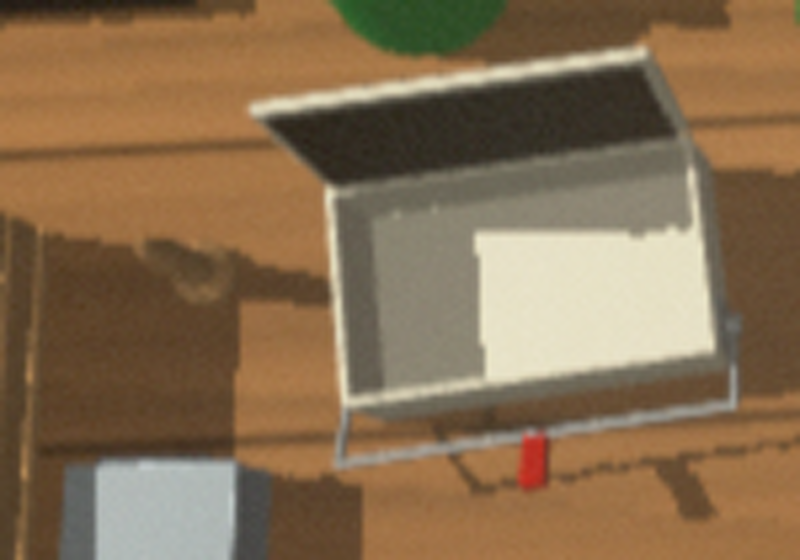

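```bash
cat >> h.py <<'E'
from scipy.optimize import least_squares
def gears(f,seeds,zt=0.02,R=16):
    P=cloud(f);c=f["color"];ok=f["z_map"]>0;out=[]
    for u,v in seeds:
        sl=(slice(v-R,v+R+1),slice(u-R,u+R+1))
        s=ok[sl]&(c[sl].min(-1)>110)&(np.abs(P[sl][...,2]-zt)<0.008)
        X=P[sl][s];r=cv2.minEnclosingCircle((X[:,:2]*1000).astype(np.float32))
        out.append((X.mean(0).round(4),np.round(r[0],1),round(r[1],1)))
    return out
E
python3 - <<'E'
from h import *
f=load("top")
for g in gears(f,[(293,207),(260,238),(262,265),(291,264)]): print(g)
P=cloud(f);c=f["color"].astype(int);ok=f["z_map"]>0
Q=P[200:290,120:230];m=ok[200:290,120:230]&(Q[...,2]>0.071)&(Q[...,2]<0.079)
print(m.sum());X=Q[m]
cv2.imwrite("pics/b3.png",cv2.resize((m*255).astype(np.uint8),(660,540),interpolation=0))
# rim fit: robust distance to rectangle center-line 116x196
def rect(p,X):
    a=p[2];R=np.array([[np.cos(a),np.sin(a)],[-np.sin(a),np.cos(a)]])
    q=(X[:,:2]-p[:2])@R.T
    d=np.abs(q)-np.array([.058,.098])
    o=np.linalg.norm(np.maximum(d,0),axis=1)+np.minimum(d.max(1),0)
    return o
best=min((least_squares(lambda p:rect(p,X),[x,y,a],loss="soft_l1",f_scale=.002) for x in(.45,.47,.49) for y in(.27,.29) for a in(0,.15,-.15)),key=lambda r:r.cost)
print(best.x,best.cost,np.abs(rect(best.x,X)).mean())
x,y,a=best.x;R=np.array([[np.cos(a),-np.sin(a)],[np.sin(a),np.cos(a)]])
W=(P[180:290,110:235].reshape(-1,3));okk=ok[180:290,110:235].ravel();W=W[okk]
L=(W[:,:2]-[x,y])@R
lid=(W[:,2]>.1)&(L[:,0]>.045)&(L[:,0]<.13)&(abs(L[:,1])<.1)
pf=np.polyfit(W[lid,2]-.075,L[lid,0]-.06,1);print("lid slope",pf,"theta",np.pi/2+np.arctan(pf[0]),W[lid,2].max(),L[lid,1].min(),L[lid,1].max())
red=(c[180:290,110:235,2]>150)&(c[180:290,110:235,1]<90)
red=red.ravel()[okk];T=np.c_[L[red],W[red,2]];print("red",red.sum(),T.mean(0),T.min(0),T.max(0))
print("beta",np.arctan2(T[:,2].mean()-.03,-T[:,0].mean()-.04), np.hypot(T[:,2].mean()-.03,-T[:,0].mean()-.04))
E
```

```text
(array([ 0.6122, -0.0577,  0.0187]), array([612.5, -57.7]), 23.4)
(array([0.5202, 0.0468, 0.0192]), array([520.2,  47.2]), 23.0)
(array([0.4373, 0.0437, 0.0196]), array([438.1,  44.3]), 23.4)
(array([ 0.4391, -0.0435,  0.0198]), array([438.6, -43.8]), 23.1)
348
[0.49885786 0.28416605 0.10117737] 0.0032713630814341 0.005669580983952235
lid slope [ 0.14917305 -0.0036558 ] theta 1.7188774203458632 0.19992666488004873 -0.09992986726538661 0.09874666042290141
red 42 [-0.10269329  0.00115982  0.0833918 ] [-0.1160479  -0.00544871 -0.00596859] [-0.08770488  0.02715204  0.09867007]
beta 0.7054424530042319 0.08234763659018882
```

View pics/b3.png

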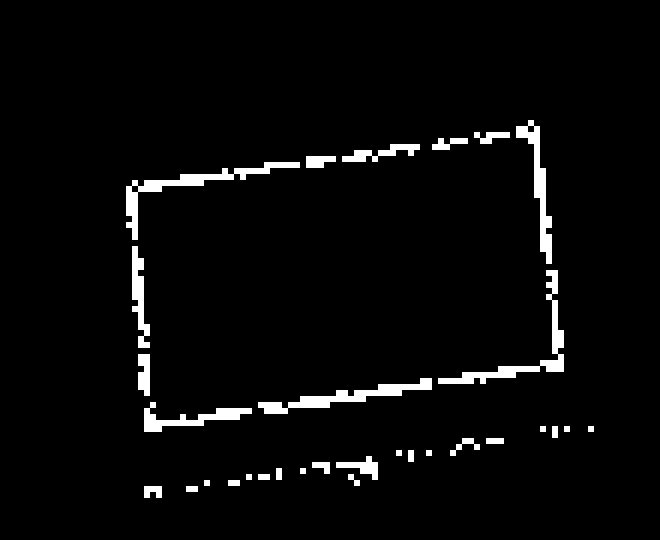

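```bash
cat >> h.py <<'E'
from scipy.spatial.transform import Rotation as Ro
C0=np.array([.4989,.2842]);CA=.1012
TR=np.array([.5177,-.2615]);TA=np.radians(-4.2)
def can(x,y,z): 
    c,s=np.cos(CA),np.sin(CA);return np.array([C0[0]+c*x-s*y,C0[1]+s*x+c*y,z])
def tray(x,y,z):
    c,s=np.cos(TA),np.sin(TA);return np.array([TR[0]+c*x-s*y,TR[1]+s*x+c*y,z])
def plan(*tg):
    "tg: (pos, yaw of tool y in world deg or None)"
    from bench import arm
    s=arm.sense();R=Ro.from_quat(s["orientation"]);M=R.as_matrix()
    yaw=np.degrees(np.arctan2(M[1,1],M[0,1]))
    print("tcp",s["ee_pos"].round(4),"yaw",yaw.round(1),"F",s["ft_force"].round(1),"w",round(s["width"]*91,1),"t",s["clock"], "z",M[:,2].round(3))
    for p,a in tg:
        d=M.T@(np.asarray(p)-s["ee_pos"])*100
        t=0 if a is None else -((a-yaw+90)%180-90)
        print(np.round(d,2).tolist(),round(t,1))
E
python3 -c "
from h import *
plan(((.52,.047,.28),90),((.52,.047,.1),90),((.52,.047,.024),90))"
```

```text
tcp [0.2365 0.6585 0.2324] yaw 70.2 F [ 0.2 -0.7  0.2] w 91.1 t 0.15 z [-0.    -0.001 -1.   ]
[-47.35, -47.98, -4.72] -19.8
[-47.35, -47.96, 13.28] -19.8
[-47.35, -47.96, 20.88] -19.8
```

>>> jog_arm([
  [[-3,-3,-4.7],0],
  [[-7,-7,-4.7],-3],
  [[-10,-10,-4.7],-6],
  [[-13,-13,-4.7],-9],
  [[-16,-16,-4.7],-12],
  [[-19,-19,-4.7],-15],
  [[-22,-22,-4.7],-18],
  [[-25,-25,-4.7],-19.8],
  [[-28,-28,-4.7],-19.8],
  [[-31,-31,-4.7],-19.8],
  [[-34,-34,-4.7],-19.8],
  [[-36,-36,-4.7],-19.8],
], fingers=-0.4, newtons=20)

```text
clock: 1.15
ee_pos: [0.4437, 0.2179, 0.2798]
orientation: [-0.001, 1.0, -0.0, -0.0]
ft_force: [0.2, 0.6, 0.1]
width: 0.7
```

```bash
python3 -c "
from h import *
plan(((.52,.047,.28),90),((.52,.047,.1),90),((.52,.047,.024),90))"
```

```text
tcp [0.4437 0.2179 0.2798] yaw 90.1 F [0.2 0.6 0.1] w 63.7 t 1.15 z [-0.    -0.001 -1.   ]
[-7.62, -17.09, -0.01] 0.1
[-7.62, -17.08, 17.99] 0.1
[-7.62, -17.08, 25.59] 0.1
```

>>> jog_arm([
  [[-1.5,-3.5,0],0],
  [[-3,-7,1],0],
  [[-4.5,-10.5,3],0],
  [[-6,-14,6],0],
  [[-7.6,-17.1,9],0],
  [[-7.6,-17.1,12],0],
  [[-7.6,-17.1,15],0],
  [[-7.6,-17.1,18],0],
  [[-7.6,-17.1,18],0],
])

```text
clock: 1.9
ee_pos: [0.5167, 0.0463, 0.0951]
orientation: [-0.0, 1.0, -0.0, -0.004]
ft_force: [-1.8, 0.5, -0.9]
width: 0.699
```

```bash
python3 - <<'E'
from h import *
from bench import arm
for n in("wrist","top"):
    f=arm.grab_frame(n); cv2.imwrite(f"pics/c_{n}.png",f["color"]); np.savez(f"pics/c_{n}.npz",**f)
plan(((.52,.047,.024),90))
E
```

```text
tcp [0.5194 0.0469 0.0998] yaw 90.1 F [-0.2  0.7  0.8] w 63.8 t 2.0 z [-0.002 -0.001 -1.   ]
[-0.07, 0.02, 7.58] 0.1
```

View pics/c_wrist.png

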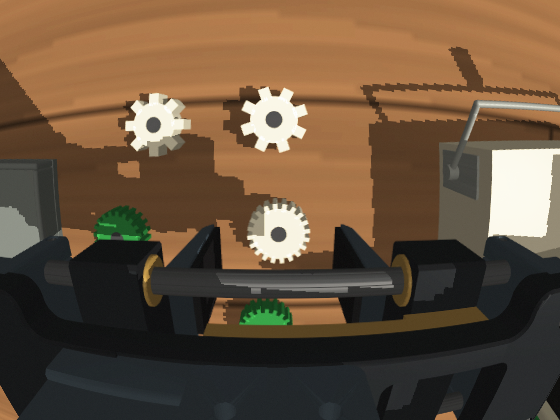

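View pics/c_top.png

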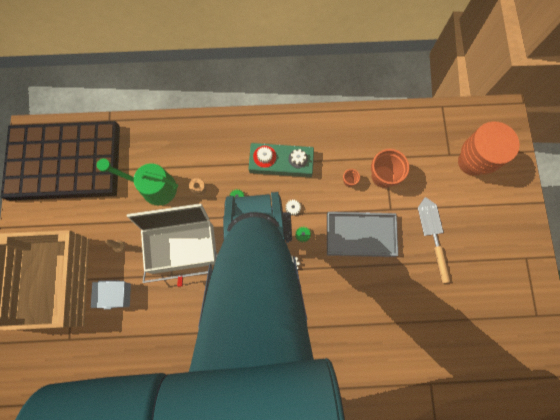

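>>> jog_arm([
  [[0,0,2],0],
  [[0,0,4.5],0],
  [[0,0,6.5],0],
  [[0,0,7.5],0],
  [[0,0,7.5],0],
])

```text
clock: 2.42
ee_pos: [0.5193, 0.047, 0.0249]
orientation: [-0.001, 1.0, -0.0, -0.001]
ft_force: [-0.2, -0.8, -0.8]
width: 0.696
```

>>> jog_arm([
  [[0,0,0],0],
  [[0,0,0],0],
  [[0,0,0],0],
  [[0,0,0],0],
  [[0,0,0],0],
  [[0,0,-4],0],
  [[0,0,-8],0],
  [[0,0,-12],0],
  [[0,0,-14],0],
], fingers=1, newtons=25)

```text
clock: 3.17
ee_pos: [0.5212, 0.0472, 0.1699]
orientation: [-0.001, 1.0, -0.0, 0.001]
ft_force: [0.3, 0.2, -0.0]
width: 0.495
```

```bash
python3 -c "
from h import *
a=95.8
plan((can(-.008,-.045,.17),a),(can(-.008,-.045,.045),a))"
```

```text
tcp [0.5212 0.0472 0.1699] yaw 90.1 F [ 0.3  0.2 -0. ] w 45.0 t 3.1667 z [ 0.002 -0.001 -1.   ]
[2.54, 19.15, -0.03] -5.7
[2.57, 19.15, 12.47] -5.7
```

>>> jog_arm([
  [[0.5,4,0],-1],
  [[1,8,0],-2],
  [[1.5,12,0],-4],
  [[2,16,0],-5.7],
  [[2.5,19.15,0],-5.7],
  [[2.5,19.15,3],-5.7],
  [[2.5,19.15,6],-5.7],
  [[2.5,19.15,9],-5.7],
  [[2.5,19.15,11.5],-5.7],
  [[2.5,19.15,12.7],-5.7],
  [[2.5,19.15,12.7],-5.7],
])

```text
clock: 4.08
ee_pos: [0.495, 0.2381, 0.041]
orientation: [-0.05, 0.999, -0.001, -0.0]
ft_force: [-1.1, -0.4, -0.6]
width: 0.495
```

>>> jog_arm([
  [[0,0,0],0],
  [[0,0,0],0],
  [[0,0,0],0],
  [[0,0,-3],0],
  [[0,0,-6],0],
  [[0,0,-10],0],
  [[0,0,-14],0],
], fingers=-0.3)

```text
clock: 4.67
ee_pos: [0.4949, 0.2381, 0.1835]
orientation: [-0.05, 0.999, -0.001, -0.0]
ft_force: [1.3, -1.1, 0.3]
width: 0.651
```

```bash
python3 -c "
from h import *
p=(.6125,-.0577)
plan((p+(.18,),90),(p+(.1,),90),(p+(.024,),90))"
```

```text
tcp [0.4949 0.2381 0.1835] yaw 95.8 F [ 1.3 -1.1  0.3] w 59.3 t 4.6667 z [-0.    -0.002 -1.   ]
[-8.73, -30.62, 0.4] 5.8
[-8.73, -30.6, 8.4] 5.8
[-8.73, -30.59, 16.0] 5.8
```

>>> jog_arm([
  [[-1,-3.5,0],1],
  [[-2,-7,0],2],
  [[-3,-10.5,0],3],
  [[-4,-14,0],4],
  [[-5,-17.5,0],5],
  [[-6,-21,0],5.8],
  [[-7,-24.5,0],5.8],
  [[-8,-28,1],5.8],
  [[-8.7,-30.6,3],5.8],
  [[-8.7,-30.6,6],5.8],
  [[-8.7,-30.6,8.4],5.8],
  [[-8.7,-30.6,8.4],5.8],
], fingers=-0.4)

```text
clock: 5.67
ee_pos: [0.6101, -0.058, 0.097]
orientation: [0.001, 1.0, -0.001, -0.002]
ft_force: [-0.6, -0.6, -0.7]
width: 0.701
```

```bash
python3 - <<'E'
from h import *
from bench import arm
for n in("wrist","top"):
    f=arm.grab_frame(n); cv2.imwrite(f"pics/d_{n}.png",f["color"]); np.savez(f"pics/d_{n}.npz",**f)
plan(((.6125,-.0577,.024),90))
E
```

```text
tcp [ 0.6123 -0.0577  0.1009] yaw 90.0 F [-0.4  1.1  0.3] w 63.7 t 5.7667 z [-0.001 -0.002 -1.   ]
[-0.03, 0.01, 7.69] -0.0
```

View pics/d_wrist.png

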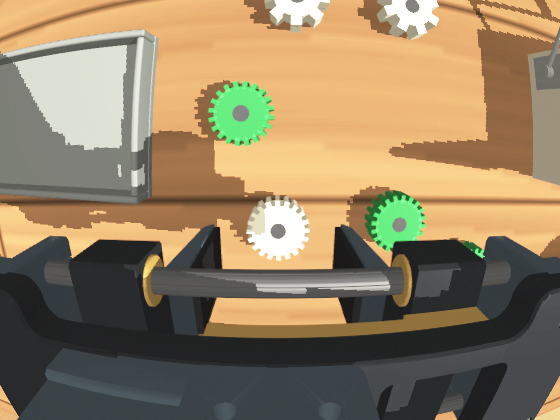

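View pics/d_top.png

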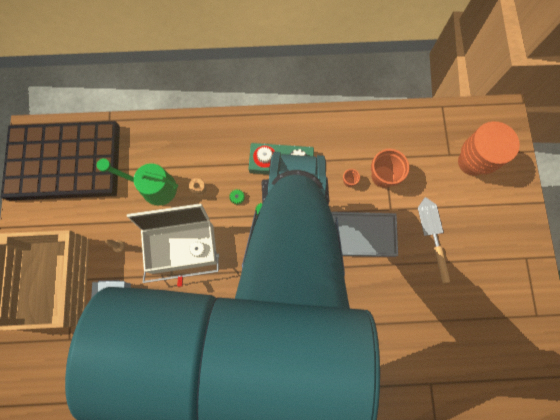

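>>> jog_arm([
  [[0,0,2],0],
  [[0,0,4.5],0],
  [[0,0,6.5],0],
  [[0,0,7.6],0],
  [[0,0,7.6],0],
])

```text
clock: 6.18
ee_pos: [0.6121, -0.0574, 0.0248]
orientation: [-0.0, 1.0, -0.001, -0.001]
ft_force: [-0.4, -0.6, -0.3]
width: 0.7
```

>>> jog_arm([
  [[0,0,0],0],
  [[0,0,0],0],
  [[0,0,0],0],
  [[0,0,0],0],
  [[0,0,0],0],
  [[0,0,-4],0],
  [[0,0,-8],0],
  [[0,0,-12],0],
  [[0,0,-14],0],
], fingers=1, newtons=25)

```text
clock: 6.93
ee_pos: [0.614, -0.0574, 0.1702]
orientation: [-0.0, 1.0, -0.001, 0.002]
ft_force: [0.9, -0.4, 0.3]
width: 0.493
```

```bash
python3 -c "
from h import *
a=95.8
plan((can(-.008,.045,.17),a),(can(-.008,.045,.043),a))"
```

```text
tcp [ 0.614  -0.0574  0.1702] yaw 90.0 F [ 0.9 -0.4  0.3] w 44.9 t 6.9333 z [ 0.004 -0.002 -1.   ]
[12.75, 38.56, -0.12] -5.8
[12.81, 38.59, 12.58] -5.8
```

>>> jog_arm([
  [[3,2,-1],-1],
  [[6,4,-1],-2],
  [[9,6,-1],-3],
  [[12.8,8,-1],-5],
  [[12.8,12,-1],-5.8],
  [[12.8,16,-1],-5.8],
  [[12.8,20,-1],-5.8],
  [[12.8,24,-1],-5.8],
  [[12.8,28,-1],-5.8],
  [[12.8,32,0],-5.8],
  [[12.8,36,0],-5.8],
  [[12.8,38.6,0],-5.8],
])

```text
clock: 7.93
ee_pos: [0.4855, 0.3318, 0.1692]
orientation: [-0.051, 0.999, -0.001, 0.002]
ft_force: [0.2, -0.2, 0.9]
width: 0.491
```

```bash
python3 -c "
from h import *
a=95.8
plan((can(-.008,.045,.17),a),(can(-.008,.045,.043),a))"
```

```text
tcp [0.4855 0.3318 0.1692] yaw 95.9 F [ 0.2 -0.2  0.9] w 44.6 t 7.9333 z [ 0.005 -0.002 -1.   ]
[-0.05, -0.37, -0.07] 0.1
[0.01, -0.34, 12.63] 0.1
```

>>> jog_arm([
  [[0,-0.4,3],0],
  [[0,-0.4,6],0],
  [[0,-0.4,9],0],
  [[0,-0.4,11.5],0],
  [[0,-0.4,12.7],0],
  [[0,-0.4,12.7],0],
])

```text
clock: 8.43
ee_pos: [0.4855, 0.3269, 0.0405]
orientation: [-0.051, 0.999, -0.002, 0.001]
ft_force: [0.2, 0.4, -1.1]
width: 0.495
```

>>> jog_arm([
  [[0,0,0],0],
  [[0,0,0],0],
  [[0,0,0],0],
  [[0,0,-3],0],
  [[0,0,-6],0],
  [[0,0,-10],0],
  [[0,0,-14],0],
], fingers=-0.3)

```text
clock: 9.02
ee_pos: [0.485, 0.3272, 0.183]
orientation: [-0.051, 0.999, -0.002, 0.001]
ft_force: [0.1, -0.5, -0.4]
width: 0.652
```

```bash
python3 -c "
from h import *
p=(.438,.044)
plan((p+(.18,),90),(p+(.1,),90),(p+(.024,),90))"
```

```text
tcp [0.485  0.3272 0.183 ] yaw 95.9 F [ 0.1 -0.5 -0.4] w 59.4 t 9.0167 z [ 0.002 -0.003 -1.   ]
[7.57, -27.69, 0.37] 5.9
[7.59, -27.66, 8.37] 5.9
[7.6, -27.64, 15.97] 5.9
```

>>> jog_arm([
  [[1,-3.5,0],1],
  [[2,-7,0],2],
  [[3,-10.5,0],3],
  [[4,-14,0],4],
  [[5,-17.5,0],5],
  [[6,-21,0],5.9],
  [[7,-24.5,0],5.9],
  [[7.6,-27.7,2],5.9],
  [[7.6,-27.7,5],5.9],
  [[7.6,-27.7,8],5.9],
  [[7.6,-27.7,8.3],5.9],
  [[7.6,-27.7,8.3],5.9],
], fingers=-0.4)

```text
clock: 10.02
ee_pos: [0.4374, 0.0436, 0.1007]
orientation: [0.0, 1.0, -0.002, 0.0]
ft_force: [0.5, 0.0, 0.7]
width: 0.703
```

```bash
python3 - <<'E'
from h import *
from bench import arm
for n in("wrist","top"):
    f=arm.grab_frame(n); cv2.imwrite(f"pics/e_{n}.png",f["color"]); np.savez(f"pics/e_{n}.npz",**f)
plan(((.438,.044,.024),90))
E
```

```text
tcp [0.4388 0.0439 0.1023] yaw 90.0 F [0.  0.1 0.4] w 63.5 t 10.1167 z [ 0.004 -0.003 -1.   ]
[0.11, 0.03, 7.83] 0.0
```

View pics/e_wrist.png

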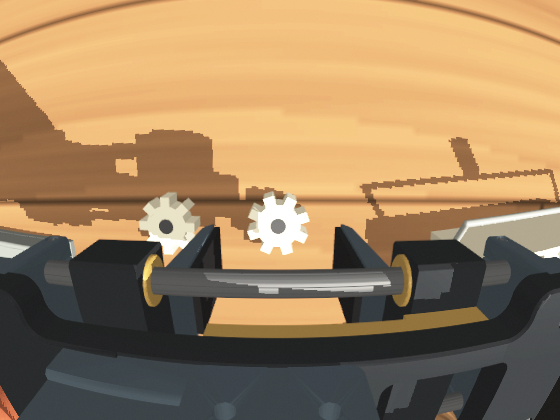

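View pics/e_top.png

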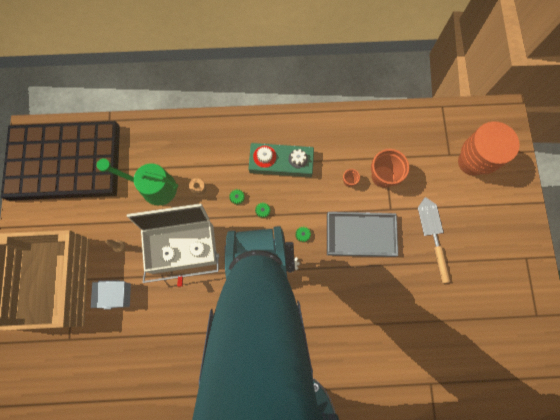

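>>> jog_arm([
  [[0.2,0,2],0],
  [[0.2,0,4.5],0],
  [[0.2,0,6.5],0],
  [[0.2,0,7.8],0],
  [[0.2,0,7.8],0],
])

```text
clock: 10.53
ee_pos: [0.4373, 0.0441, 0.0241]
orientation: [-0.0, 1.0, -0.002, 0.002]
ft_force: [-0.5, -0.1, 0.1]
width: 0.703
```

>>> jog_arm([
  [[0,0,0],0],
  [[0,0,0],0],
  [[0,0,0],0],
  [[0,0,0],0],
  [[0,0,0],0],
  [[0,0,-3],0],
  [[0,0,-6],0],
  [[0,0,-9],0],
  [[0,0,-10],0],
], fingers=1, newtons=25)

```text
clock: 11.28
ee_pos: [0.4387, 0.0445, 0.1282]
orientation: [-0.001, 1.0, -0.001, 0.004]
ft_force: [1.1, -0.3, 0.4]
width: 0.498
```

```bash
python3 -c "
from h import *
a=85.8
plan((tray(0,.05,.12),a),(tray(0,.05,.035),a))"
```

```text
tcp [0.4387 0.0445 0.1282] yaw 90.1 F [ 1.1 -0.3  0.4] w 45.3 t 11.2833 z [ 0.009 -0.003 -1.   ]
[-8.23, -25.62, 0.96] 4.3
[-8.16, -25.6, 9.46] 4.3
```

>>> jog_arm([
  [[-1,-3,0],1],
  [[-2,-6,0],2],
  [[-3.5,-10,0],3],
  [[-5,-14,0],4.3],
  [[-6,-18,0],4.3],
  [[-7,-22,0],4.3],
  [[-8.2,-25.6,1],4.3],
  [[-8.2,-25.6,4],4.3],
  [[-8.2,-25.6,7],4.3],
  [[-8.2,-25.6,9.4],4.3],
  [[-8.2,-25.6,9.4],4.3],
])

```text
clock: 12.2
ee_pos: [0.5193, -0.2109, 0.0319]
orientation: [0.037, 0.999, -0.0, 0.002]
ft_force: [-1.7, 0.7, -0.6]
width: 0.5
```

>>> jog_arm([
  [[0,0,0],0],
  [[0,0,0],0],
  [[0,0,0],0],
  [[0,0,-3],0],
  [[0,0,-6],0],
  [[0,0,-9],0],
], fingers=-0.3)

```text
clock: 12.7
ee_pos: [0.5192, -0.2108, 0.1243]
orientation: [0.037, 0.999, -0.0, 0.002]
ft_force: [0.7, -0.5, -0.5]
width: 0.646
```

```bash
python3 -c "
from h import *
p=(.4385,-.0437)
plan((p+(.12,),90),(p+(.1,),90),(p+(.024,),90))"
```

```text
tcp [ 0.5192 -0.2108  0.1243] yaw 85.7 F [ 0.7 -0.5 -0.5] w 58.8 t 12.7 z [ 0.005 -0.001 -1.   ]
[9.29, 16.06, 0.38] -4.3
[9.3, 16.06, 2.38] -4.3
[9.33, 16.07, 9.98] -4.3
```

>>> jog_arm([
  [[2,3.5,0],-1],
  [[4,7,0],-2],
  [[6,10.5,0],-3],
  [[8,14,0],-4.3],
  [[9.3,16.1,1],-4.3],
  [[9.3,16.1,2.4],-4.3],
  [[9.3,16.1,2.4],-4.3],
], fingers=-0.4)

```text
clock: 13.28
ee_pos: [0.4377, -0.0421, 0.0997]
orientation: [-0.002, 1.0, -0.0, 0.002]
ft_force: [-0.5, -0.5, -0.9]
width: 0.697
```

```bash
python3 - <<'E'
from h import *
from bench import arm
for n in("wrist","top"):
    f=arm.grab_frame(n); cv2.imwrite(f"pics/f_{n}.png",f["color"]); np.savez(f"pics/f_{n}.npz",**f)
plan(((.4385,-.0437,.024),90))
E
```

```text
tcp [ 0.4391 -0.0434  0.1008] yaw 90.1 F [-0.3  0.1 -0.1] w 63.7 t 13.3833 z [ 0.006 -0.001 -1.   ]
[0.11, -0.02, 7.68] 0.1
```

View pics/f_wrist.png

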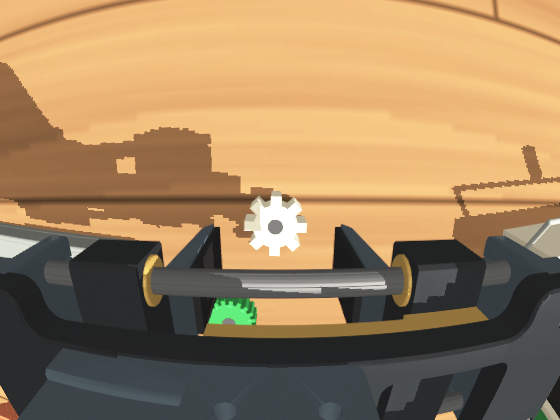

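View pics/f_top.png

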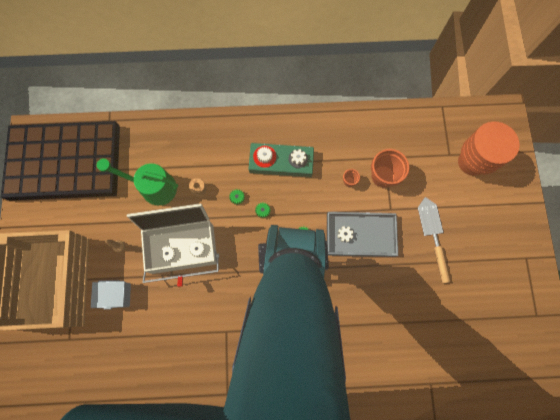

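>>> jog_arm([
  [[0.2,0,2],0],
  [[0.2,0,4.5],0],
  [[0.2,0,6.5],0],
  [[0.2,0,7.7],0],
  [[0.2,0,7.7],0],
])

```text
clock: 13.8
ee_pos: [0.4375, -0.0442, 0.0229]
orientation: [-0.0, 1.0, -0.0, 0.002]
ft_force: [-0.8, -0.6, -0.0]
width: 0.701
```

>>> jog_arm([
  [[0,0,0],0],
  [[0,0,0],0],
  [[0,0,0],0],
  [[0,0,0],0],
  [[0,0,0],0],
  [[0,0,-3],0],
  [[0,0,-6],0],
  [[0,0,-9],0],
  [[0,0,-10],0],
], fingers=1, newtons=25)

```text
clock: 14.55
ee_pos: [0.4388, -0.0443, 0.1268]
orientation: [-0.0, 1.0, -0.001, 0.004]
ft_force: [0.8, 0.4, -0.0]
width: 0.498
```

```bash
python3 -c "
from h import *
a=85.8
plan((tray(0,-.045,.12),a),(tray(0,-.045,.035),a))"
```

```text
tcp [ 0.4388 -0.0443  0.1268] yaw 90.0 F [ 0.8  0.4 -0. ] w 45.3 t 14.55 z [ 0.009 -0.002 -1.   ]
[-7.55, -26.21, 0.79] 4.2
[-7.48, -26.19, 9.29] 4.2
```

>>> jog_arm([
  [[-1,-3,0],1],
  [[-2,-6,0],2],
  [[-3,-10,0],3],
  [[-4,-14,0],4.2],
  [[-5.5,-18,0],4.2],
  [[-6.5,-22,0],4.2],
  [[-7.5,-26.2,1],4.2],
  [[-7.5,-26.2,4],4.2],
  [[-7.5,-26.2,7],4.2],
  [[-7.5,-26.2,9.2],4.2],
  [[-7.5,-26.2,9.2],4.2],
])

```text
clock: 15.47
ee_pos: [0.5122, -0.3052, 0.0318]
orientation: [0.037, 0.999, 0.001, 0.002]
ft_force: [-1.0, 0.6, -0.9]
width: 0.497
```

>>> jog_arm([
  [[0,0,0],0],
  [[0,0,0],0],
  [[0,0,0],0],
  [[0,0,-3],0],
  [[0,0,-6],0],
  [[0,0,-10],0],
  [[0,0,-14],0],
  [[0,0,-18],0],
  [[0,0,-22],0],
  [[0,0,-25],0],
  [[0,0,-25],0],
], fingers=-0.3)

```text
clock: 16.38
ee_pos: [0.5136, -0.307, 0.2905]
orientation: [0.037, 0.999, -0.002, 0.007]
ft_force: [0.6, -0.9, 1.1]
width: 0.649
```

```bash
python3 - <<'E'
from h import *
from bench import arm
for n in("side","top"):
    f=arm.grab_frame(n); cv2.imwrite(f"pics/g_{n}.png",f["color"]); np.savez(f"pics/g_{n}.npz",**f)
plan((can(.15,.06,.28),5.8))
f=load("top","g");P=cloud(f);ok=f["z_map"]>0
# watering can & lid extents in canister frame
W=P[130:240,90:235].reshape(-1,3);W=W[ok[130:240,90:235].ravel()]
c,s=np.cos(CA),np.sin(CA);L=(W[:,:2]-C0)@np.array([[c,-s],[s,c]])
for y0 in np.arange(-.1,.12,.02):
    m=(W[:,2]>.03)&(L[:,1]>y0)&(L[:,1]<y0+.02)&(L[:,0]>.05)
    m2=m&(W[:,2]>.15)
    far=L[m&(L[:,0]>.115),0]
    print(round(y0,2),"lid x at top",L[m2&(L[:,0]<.115),0].max().round(3),"z",W[m2&(L[:,0]<.115),2].max().round(3),"next",far.min().round(3) if len(far) else None)
E
```

```text
tcp [ 0.5117 -0.3058  0.2844] yaw 85.8 F [-0.8  0.1 -0.4] w 59.4 t 16.4833 z [ 0.008 -0.001 -1.   ]
[-8.12, 67.26, 0.48] 80.0
-0.1 lid x at top 0.08 z 0.199 next 0.162
-0.08 lid x at top 0.08 z 0.199 next 0.157
-0.06 lid x at top 0.082 z 0.197 next 0.161
-0.04 lid x at top 0.08 z 0.197 next 0.166
-0.02 lid x at top 0.081 z 0.199 next 0.166
0.0 lid x at top 0.08 z 0.199 next 0.163
0.02 lid x at top 0.08 z 0.197 next 0.152
0.04 lid x at top 0.08 z 0.197 next 0.149
0.06 lid x at top 0.081 z 0.196 next 0.149
0.08 lid x at top 0.081 z 0.198 next 0.158
0.1 lid x at top 0.074 z 0.178 next 0.191
```

View pics/g_top.png

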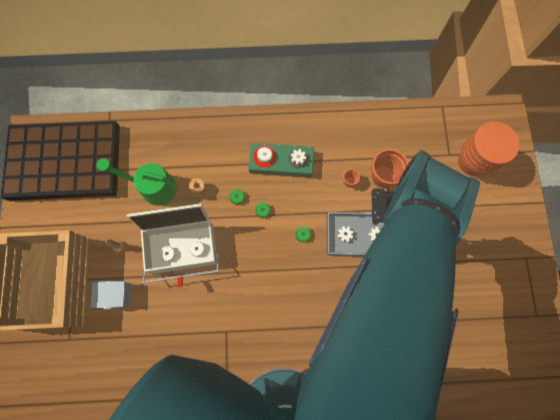

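View pics/g_side.png

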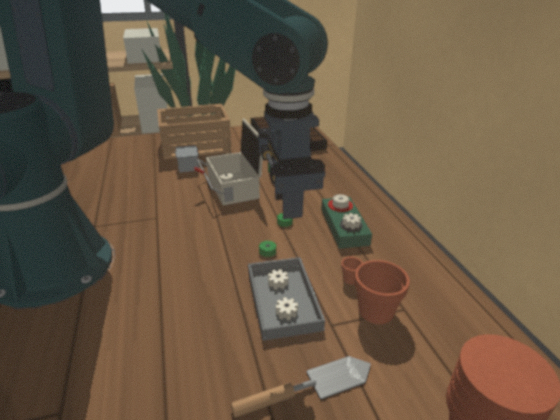

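```bash
python3 - <<'E'
from h import *
f=load("top","g");P=cloud(f);ok=f["z_map"]>0
Q=P[140:205,85:180][ok[140:205,85:180]];print("can max z",np.sort(Q[:,2])[-15:].round(3))
plan((can(.11,-.06,.28),95.8),(can(.11,-.06,.19),95.8))
E
```

```text
can max z [0.157 0.157 0.157 0.157 0.157 0.157 0.158 0.158 0.158 0.158 0.158 0.158
 0.159 0.159 0.159]
tcp [ 0.5117 -0.3058  0.2844] yaw 85.8 F [-0.8  0.1 -0.4] w 59.4 t 16.4833 z [ 0.008 -0.001 -1.   ]
[-6.26, 54.75, 0.47] -10.0
[-6.19, 54.75, 9.47] -10.0
```

>>> jog_arm([
  [[-0.6,4,0],0],
  [[-1,8,0],-2],
  [[-1.5,12,0],-4],
  [[-2,16,0],-6],
  [[-3,20,0],-8],
  [[-4,24,0],-10],
  [[-5,28,0],-10],
  [[-6.3,32,0],-10],
  [[-6.3,36,0],-10],
  [[-6.3,40,0],-10],
  [[-6.3,44,0],-10],
  [[-6.3,46,0],-10],
], fingers=1)

```text
clock: 17.48
ee_pos: [0.6075, 0.152, 0.2835]
orientation: [-0.051, 0.999, -0.0, 0.003]
ft_force: [-0.1, -0.1, -0.0]
width: 0.006
```

```bash
python3 - <<'E'
from h import *
plan((can(.11,-.06,.28),95.8),(can(.11,-.06,.19),95.8))
E
```

```text
tcp [0.6075 0.152  0.2835] yaw 95.9 F [-0.1 -0.1 -0. ] w 0.6 t 17.4833 z [ 0.006 -0.001 -1.   ]
[-1.54, 8.25, 0.35] 0.1
[-1.49, 8.26, 9.35] 0.1
```

>>> jog_arm([
  [[-1,3,0],0],
  [[-1.5,6,0],0],
  [[-1.5,8.25,0],0],
  [[-1.5,8.25,2],0],
  [[-1.5,8.25,4],0],
  [[-1.5,8.25,6],0],
  [[-1.5,8.25,8],0],
  [[-1.5,8.25,9.3],0],
  [[-1.5,8.25,9.3],0],
])

```text
clock: 18.23
ee_pos: [0.6125, 0.2349, 0.1868]
orientation: [-0.051, 0.999, -0.001, 0.001]
ft_force: [0.0, -0.5, -0.9]
width: 0.005
```

```bash
python3 - <<'E'
from h import *
from bench import arm
for n in("side","wrist"):
    f=arm.grab_frame(n); cv2.imwrite(f"pics/h_{n}.png",f["color"])
r=.1
tg=[(can(.06-r*np.cos(t)+.007*np.sin(t)+.016,-.06,.075+r*np.sin(t)+.007*np.cos(t)+.019),95.8) for t in np.arange(1.7,-.01,-.1)]
plan(*tg)
E
```

```text
tcp [0.6143 0.2355 0.1903] yaw 95.9 F [ 0.1 -0.1  1.8] w 0.4 t 18.3333 z [ 0.005 -0.001 -1.   ]
[1.4, 0.01, -0.2] 0.1
[2.39, 0.02, -0.36] 0.1
[3.39, 0.02, -0.41] 0.1
[4.4, 0.02, -0.37] 0.1
[5.39, 0.02, -0.22] 0.1
[6.36, 0.02, 0.02] 0.1
[7.3, 0.03, 0.36] 0.1
[8.21, 0.03, 0.79] 0.1
[9.06, 0.03, 1.31] 0.1
[9.86, 0.03, 1.92] 0.1
[10.6, 0.03, 2.6] 0.1
[11.26, 0.04, 3.35] 0.1
[11.85, 0.04, 4.16] 0.1
[12.35, 0.04, 5.03] 0.1
[12.76, 0.04, 5.94] 0.1
[13.08, 0.05, 6.89] 0.1
[13.31, 0.05, 7.87] 0.1
[13.43, 0.05, 8.86] 0.1
```

View pics/h_side.png

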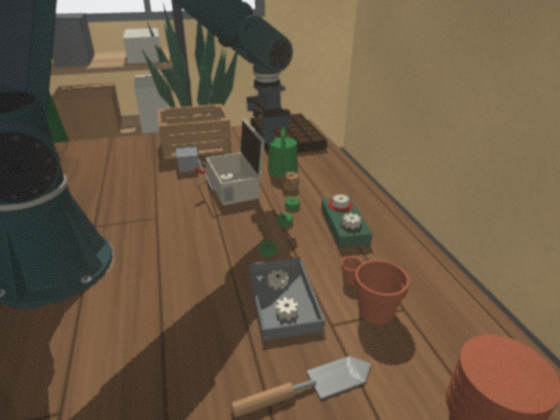

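View pics/h_wrist.png

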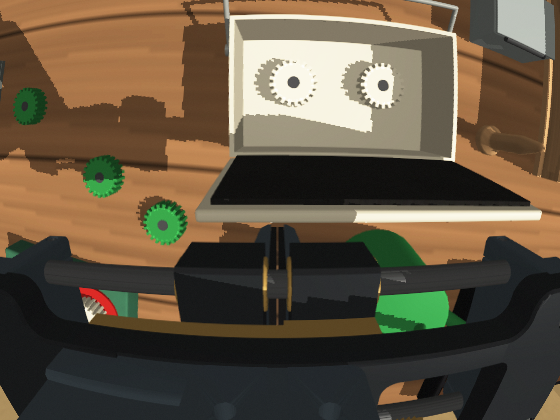

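>>> jog_arm([
  [[0.7,0,-0.1],0],
  [[1.4,0,-0.2],0],
  [[2.4,0,-0.36],0],
  [[3.4,0,-0.4],0],
  [[4.4,0,-0.37],0],
  [[5.4,0,-0.2],0],
  [[6.4,0,0],0],
  [[7.3,0,0.36],0],
  [[8.2,0,0.8],0],
  [[9.1,0,1.3],0],
  [[9.9,0,1.9],0],
  [[10.6,0,2.6],0],
])

```text
clock: 19.33
ee_pos: [0.5081, 0.2245, 0.1631]
orientation: [-0.051, 0.999, -0.001, 0.003]
ft_force: [0.2, -0.5, 0.5]
width: 0.007
```

```bash
python3 - <<'E'
from h import *
from bench import arm
for n in("side","wrist"):
    f=arm.grab_frame(n); cv2.imwrite(f"pics/i_{n}.png",f["color"])
r=.1
tg=[(can(.06-r*np.cos(t)+.007*np.sin(t)+.016,-.06,.075+r*np.sin(t)+.007*np.cos(t)+.019),95.8) for t in np.arange(.7,-.01,-.1)]
plan(*tg)
E
```

```text
tcp [0.5071 0.2241 0.1622] yaw 95.9 F [0.1 0.2 0.5] w 1.0 t 19.4333 z [ 0.003 -0.002 -1.   ]
[-0.19, 0.06, -0.16] 0.1
[0.47, 0.07, 0.59] 0.1
[1.06, 0.07, 1.41] 0.1
[1.56, 0.07, 2.28] 0.1
[1.97, 0.08, 3.19] 0.1
[2.28, 0.08, 4.14] 0.1
[2.5, 0.08, 5.12] 0.1
[2.63, 0.08, 6.11] 0.1
```

View pics/i_side.png

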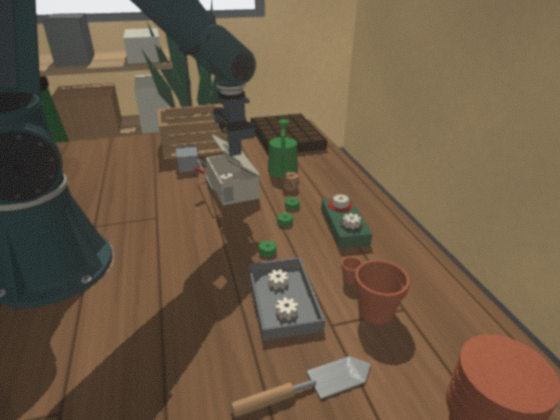

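Lid is about 40° open and following. Continue down.

>>> jog_arm([
  [[0.5,0,0.6],0],
  [[1.0,0,1.4],0],
  [[1.5,0,2.3],0],
  [[1.9,0,3.2],0],
  [[2.2,0,4.1],0],
  [[2.5,0,5.0],0],
  [[2.6,0,5.7],0],
  [[2.6,0,6.1],0],
  [[2.6,0,6.3],0],
  [[2.6,0,6.3],0],
])

```text
clock: 20.27
ee_pos: [0.4808, 0.2211, 0.101]
orientation: [-0.052, 0.999, -0.002, -0.001]
ft_force: [-23.9, -9.5, 57.9]
width: 0.004
```

```bash
python3 - <<'E'
from h import *
plan((can(-.024,-.06,.1),95.8))
E
```

```text
tcp [0.4808 0.2211 0.101 ] yaw 95.9 F [-23.9  -9.5  57.9] w 0.3 t 20.2667 z [-0.001 -0.003 -1.   ]
[-0.03, 0.09, 0.1] 0.1
```

Firmly shut (58 N up); lift off and look.

>>> jog_arm([
  [[0,0,0],0],
  [[0,0,-2],0],
  [[0,0,-5],0],
  [[0,0,-9],0],
  [[2,-4,-10],0],
  [[4,-8,-10],0],
  [[6,-12,-10],0],
  [[8,-16,-10],0],
  [[10,-20,-10],0],
  [[10,-24,-10],0],
  [[10,-24,-10],0],
])

```text
clock: 21.18
ee_pos: [0.4052, -0.031, 0.202]
orientation: [-0.051, 0.999, -0.002, -0.0]
ft_force: [0.7, 0.2, 0.4]
width: 0.002
```

```bash
python3 - <<'E'
from h import *
from bench import arm
f=arm.grab_frame("top"); cv2.imwrite("pics/j_top.png",f["color"]);c=f["color"].astype(int)
cv2.imwrite("pics/j_z.png",cv2.resize(f["color"][195:300,80:230],(800,560),interpolation=cv2.INTER_CUBIC))
P=cloud(f);ok=f["z_map"]>0
sl=(slice(180,300),slice(110,235))
W=P[sl][ok[sl]];cc=c[sl][ok[sl]]
cs,s=np.cos(CA),np.sin(CA);L=(W[:,:2]-C0)@np.array([[cs,-s],[s,cs]])
m=(abs(L[:,0])<.055)&(abs(L[:,1])<.095)&((abs(L[:,1])>.035))
A=np.c_[L[m],np.ones(m.sum())];q=np.linalg.lstsq(A,W[m,2],rcond=None)[0];print("lid plane",q)
red=(cc[:,2]>140)&(cc[:,1]<90)&(W[:,2]>.04)
T=np.c_[L[red],W[red,2]];print(T.round(3));print(np.median(T,0))
E
```

```text
lid plane [-0.00176818  0.00033334  0.08208022]
[[-0.089  0.007  0.069]
 [-0.09   0.003  0.074]
 [-0.09  -0.     0.075]
 [-0.091 -0.003  0.076]
 [-0.093  0.005  0.079]
 [-0.094  0.001  0.083]
 [-0.094 -0.001  0.079]
 [-0.094 -0.004  0.082]
 [-0.095  0.005  0.079]
 [-0.096  0.002  0.08 ]
 [-0.096 -0.     0.077]
 [-0.098 -0.005  0.086]
 [-0.099  0.004  0.086]
 [-0.099  0.002  0.081]
 [-0.099 -0.001  0.081]
 [-0.1   -0.004  0.086]
 [-0.102  0.004  0.088]
 [-0.102  0.002  0.083]
 [-0.102 -0.001  0.084]
 [-0.103 -0.005  0.087]
 [-0.105  0.003  0.09 ]
 [-0.105  0.001  0.088]
 [-0.106 -0.002  0.088]
 [-0.107 -0.006  0.094]
 [-0.107  0.007  0.089]
 [-0.108  0.004  0.09 ]
 [-0.108  0.001  0.091]
 [-0.109 -0.002  0.09 ]
 [-0.109 -0.005  0.09 ]
 [-0.11   0.007  0.09 ]
 [-0.111  0.003  0.094]
 [-0.111  0.001  0.093]
 [-0.112 -0.003  0.096]
 [-0.112 -0.005  0.093]
 [-0.114  0.006  0.096]
 [-0.114  0.003  0.095]
 [-0.114  0.001  0.092]
 [-0.115 -0.003  0.096]
 [-0.115 -0.004  0.089]
 [-0.116  0.004  0.091]
 [-0.117  0.001  0.094]
 [-0.117 -0.002  0.095]]
[-0.10519967  0.00075806  0.08827175]
```

View pics/j_z.png

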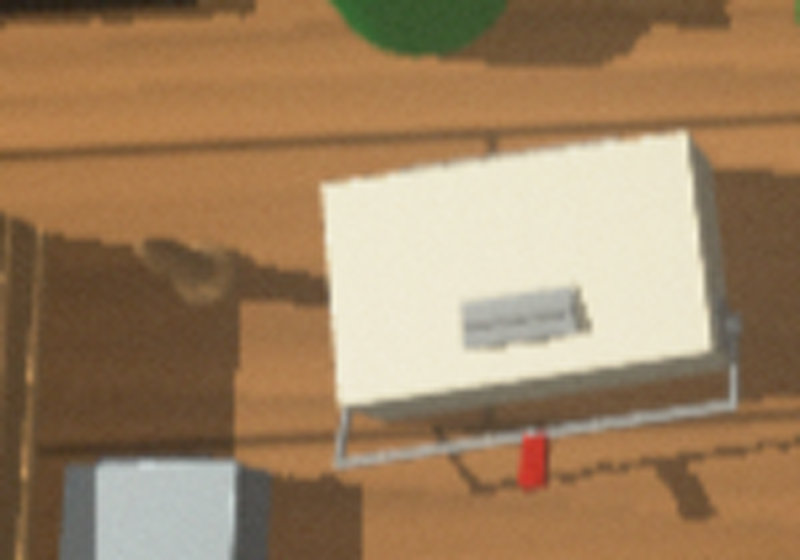

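```bash
python3 - <<'E'
from h import *
plan((can(-.110,.0007,.18),95.8),(can(-.110,.0007,.093),95.8))
E
```

```text
tcp [ 0.4058 -0.0312  0.202 ] yaw 95.8 F [-0.7  0.7  1.2] w 0.5 t 21.2333 z [-0.    -0.004 -1.   ]
[-1.42, 30.52, 2.08] -0.0
[-1.43, 30.55, 10.78] -0.0
```

>>> jog_arm([
  [[-0.2,4,0],0],
  [[-0.4,8,0],0],
  [[-0.6,12,0],0],
  [[-0.8,16,0],0],
  [[-1,20,0],0],
  [[-1.2,24,0],0],
  [[-1.4,28,1],0],
  [[-1.4,30.5,2],0],
  [[-1.4,30.5,4],0],
  [[-1.4,30.5,6],0],
  [[-1.4,30.5,6],0],
], fingers=0)

```text
clock: 22.15
ee_pos: [0.3872, 0.2731, 0.1376]
orientation: [-0.051, 0.999, -0.003, -0.002]
ft_force: [-0.2, -1.2, -1.3]
width: 0.503
```

```bash
python3 - <<'E'
from h import *
from bench import arm
for n in("wrist",):
    f=arm.grab_frame(n); cv2.imwrite(f"pics/k_{n}.png",f["color"])
plan((can(-.110,.0007,.18),95.8),(can(-.110,.0007,.093),95.8))
E
```

```text
tcp [0.388  0.2731 0.1393] yaw 95.8 F [ 0.4 -0.6  0.2] w 46.0 t 22.2 z [-0.004 -0.006 -1.   ]
[-0.13, 0.03, -4.07] -0.0
[-0.17, 0.08, 4.63] -0.0
```

View pics/k_wrist.png

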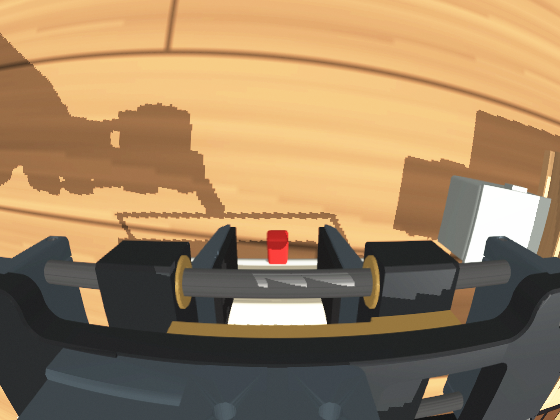

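The red tab sits at (278,246), centred between the fingers. Descend and pinch.

>>> jog_arm([
  [[-0.2,0.1,1.5],0],
  [[-0.2,0.1,3],0],
  [[-0.2,0.1,4],0],
  [[-0.2,0.1,4.6],0],
  [[-0.2,0.1,4.6],0],
])

```text
clock: 22.62
ee_pos: [0.3895, 0.2738, 0.0929]
orientation: [-0.05, 0.999, -0.003, -0.002]
ft_force: [-0.0, -0.5, -0.0]
width: 0.504
```

>>> jog_arm([
  [[0,0,0],0],
  [[0,0,0],0],
  [[0,0,0],0],
  [[0,0,0],0],
  [[0,0,0],0],
  [[0,0,0],0],
  [[0,0,0],0],
], fingers=1, newtons=12)

```text
clock: 23.2
ee_pos: [0.3895, 0.2734, 0.093]
orientation: [-0.05, 0.999, -0.004, -0.002]
ft_force: [-0.0, -5.7, 0.7]
width: 0.149
```

```bash
python3 - <<'E'
from h import *
from bench import arm
s=arm.sense()["ee_pos"]
c,q=np.cos(CA),np.sin(CA);d=s[:2]-C0;x=c*d[0]+q*d[1];y=-q*d[0]+c*d[1]
R=np.hypot(x+.04,s[2]-.03);a0=np.arctan2(s[2]-.03,-.04-x);print("R,a0,y",R,a0,y)
tg=[(can(-.04-R*np.cos(a0+k),y,.03+R*np.sin(a0+k)),95.8) for k in np.arange(.08,1.3,.08)]
plan(*tg)
E
```

```text
R,a0,y 0.09411727388851611 0.7334650015205103 0.0002686668383886665
tcp [0.3895 0.2734 0.093 ] yaw 95.8 F [-0.  -5.7  0.7] w 13.6 t 23.2 z [-0.005 -0.007 -1.   ]
[-0.52, -0.0, -0.54] -0.0
[-1.09, -0.01, -1.04] -0.0
[-1.69, -0.01, -1.49] -0.0
[-2.33, -0.01, -1.89] -0.0
[-2.99, -0.01, -2.24] -0.0
[-3.69, -0.02, -2.54] -0.0
[-4.4, -0.02, -2.77] -0.0
[-5.13, -0.02, -2.96] -0.0
[-5.87, -0.02, -3.08] -0.0
[-6.62, -0.02, -3.14] -0.0
[-7.38, -0.02, -3.14] -0.0
[-8.13, -0.02, -3.08] -0.0
[-8.87, -0.02, -2.97] -0.0
[-9.6, -0.02, -2.79] -0.0
[-10.32, -0.01, -2.55] -0.0
[-11.01, -0.01, -2.26] -0.0
```

Pinched (13.6 mm). Swing to about 1.5 first.

>>> jog_arm([
  [[-0.5,0,-0.5],0],
  [[-1.1,0,-1.0],0],
  [[-1.7,0,-1.5],0],
  [[-2.3,0,-1.9],0],
  [[-3,0,-2.2],0],
  [[-3.7,0,-2.5],0],
  [[-4.4,0,-2.8],0],
  [[-5.1,0,-3.0],0],
  [[-5.9,0,-3.1],0],
  [[-5.9,0,-3.1],0],
])

```text
clock: 24.03
ee_pos: [0.4502, 0.2795, 0.1243]
orientation: [-0.05, 0.999, -0.004, -0.002]
ft_force: [-0.2, -6.1, 8.2]
width: 0.153
```

```bash
python3 - <<'E'
from h import *
from bench import arm
for n in("wrist","side"):
    f=arm.grab_frame(n); cv2.imwrite(f"pics/l_{n}.png",f["color"])
R,a0,y=.0941,.7335,.0003
tg=[(can(-.04-R*np.cos(a0+k),y,.03+R*np.sin(a0+k)),95.8) for k in (.72,.8,.88,.96,1.04,1.12,1.2,1.24,1.28)]
plan(*tg)
E
```

```text
tcp [0.4497 0.2795 0.1243] yaw 95.8 F [ 2.1 -6.   5.7] w 13.7 t 24.1333 z [-0.003 -0.007 -1.   ]
[0.16, -0.0, 0.09] -0.0
[-0.59, -0.0, 0.03] -0.0
[-1.34, -0.0, 0.03] -0.0
[-2.09, 0.0, 0.09] -0.0
[-2.83, 0.0, 0.21] -0.0
[-3.56, 0.0, 0.38] -0.0
[-4.28, 0.0, 0.62] -0.0
[-4.63, 0.01, 0.76] -0.0
[-4.97, 0.01, 0.91] -0.0
```

View pics/l_wrist.png

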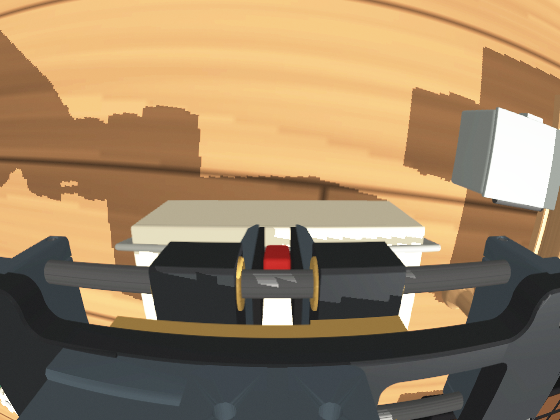

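>>> jog_arm([
  [[-0.4,0,0.1],0],
  [[-0.9,0,0.1],0],
  [[-1.4,0,0.1],0],
  [[-2.0,0,0.2],0],
  [[-2.6,0,0.3],0],
  [[-3.2,0,0.4],0],
  [[-3.7,0,0.5],0],
  [[-4.2,0,0.6],0],
  [[-4.5,0,0.7],0],
  [[-4.5,0,0.7],0],
], newtons=20)

```text
clock: 24.97
ee_pos: [0.4953, 0.284, 0.1172]
orientation: [-0.05, 0.999, -0.004, -0.002]
ft_force: [1.0, -3.3, -0.1]
width: 0.147
```

```bash
python3 - <<'E'
from h import *
from bench import arm
for n in("wrist","side"):
    f=arm.grab_frame(n); cv2.imwrite(f"pics/m_{n}.png",f["color"])
R,a0,y=.0941,.7335,.0003
tg=[(can(-.04-R*np.cos(a0+k),y,.03+R*np.sin(a0+k)),95.8) for k in (1.16,1.2,1.24)]
plan(*tg)
E
```

```text
tcp [0.4951 0.284  0.1173] yaw 95.8 F [ 2.5 -3.4 -0.8] w 14.1 t 25.0667 z [-0.002 -0.007 -1.   ]
[0.64, 0.01, -0.2] -0.0
[0.28, 0.01, -0.07] -0.0
[-0.07, 0.01, 0.07] -0.0
```

View pics/m_wrist.png

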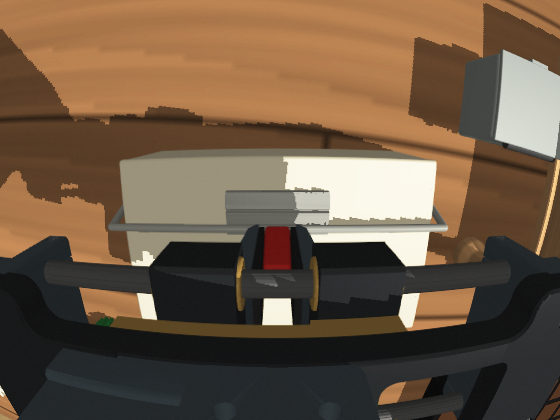

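>>> jog_arm([
  [[0,0,0],0],
  [[0,0,0],0],
  [[0,0,0],0],
  [[0,0,-2],0],
  [[0,0,-5],0],
  [[0,0,-9],0],
  [[0,-4,-12],0],
  [[0,-8,-12],0],
  [[0,-12,-12],0],
  [[0,-16,-12],0],
  [[0,-20,-12],0],
  [[0,-20,-12],0],
], fingers=0.2)

```text
clock: 26.07
ee_pos: [0.5158, 0.0809, 0.239]
orientation: [-0.049, 0.999, -0.004, -0.001]
ft_force: [-0.2, 0.4, 0.9]
width: 0.402
```

>>> jog_arm([
  [[2,-4,0],0],
  [[4,-8,0],0],
  [[6,-12,0],0],
  [[6,-12,0],0],
])

```text
clock: 26.4
ee_pos: [0.466, -0.047, 0.24]
orientation: [-0.048, 0.999, -0.004, -0.001]
ft_force: [-0.4, 0.3, 0.4]
width: 0.397
```

```bash
python3 - <<'E'
from h import *
from bench import arm
f=arm.grab_frame("top"); cv2.imwrite("pics/n_top.png",f["color"]);c=f["color"].astype(int)
g=arm.grab_frame("side"); cv2.imwrite("pics/n_side.png",g["color"])
cv2.imwrite("pics/n_z.png",cv2.resize(f["color"][195:300,80:230],(800,560),interpolation=cv2.INTER_CUBIC))
P=cloud(f);ok=f["z_map"]>0
sl=(slice(180,300),slice(110,235))
W=P[sl][ok[sl]];cc=c[sl][ok[sl]]
cs,s=np.cos(CA),np.sin(CA);L=(W[:,:2]-C0)@np.array([[cs,-s],[s,cs]])
m=(abs(L[:,0])<.055)&(abs(L[:,1])<.095)&((abs(L[:,1])>.035))&(W[:,2]<.088)
A=np.c_[L[m],np.ones(m.sum())];q=np.linalg.lstsq(A,W[m,2],rcond=None)[0];print("lid plane",q)
red=(cc[:,2]>120)&(cc[:,1]<90)&(W[:,2]>.085)&(abs(L[:,1])<.03)
T=np.c_[L[red],W[red,2]];print(T.round(3))
b=(W[:,2]>.084)&(abs(L[:,1])>.035)&(abs(L[:,1])<.1);print("bar",b.sum(),np.median(L[b],0),np.median(W[b,2]))
plan()
E
```

```text
lid plane [-0.00100546  0.00040398  0.08205292]
[[-0.006  0.003  0.125]
 [-0.005  0.     0.123]
 [-0.005 -0.001  0.119]
 [-0.007 -0.006  0.127]
 [-0.008  0.003  0.124]
 [-0.009 -0.     0.127]
 [-0.009 -0.002  0.123]
 [-0.01  -0.006  0.127]
 [-0.011  0.001  0.12 ]
 [-0.011 -0.001  0.119]
 [-0.011 -0.004  0.12 ]
 [-0.011 -0.005  0.114]
 [-0.013  0.002  0.118]
 [-0.013 -0.001  0.118]
 [-0.013 -0.003  0.115]
 [-0.014 -0.006  0.118]
 [-0.014  0.002  0.109]
 [-0.016 -0.002  0.113]
 [-0.016 -0.004  0.111]
 [-0.016 -0.006  0.108]
 [-0.017  0.002  0.108]
 [-0.017  0.     0.105]
 [-0.017 -0.003  0.106]
 [-0.018 -0.006  0.106]
 [-0.018  0.002  0.095]
 [-0.02  -0.002  0.102]
 [-0.019 -0.003  0.097]]
bar 795 [0.04556622 0.05425864] 0.08966413900036231
tcp [ 0.467  -0.046   0.2402] yaw 95.4 F [ 0.4 -0.2  0.9] w 36.5 t 26.5 z [-0.001 -0.008 -1.   ]
```

View pics/n_z.png

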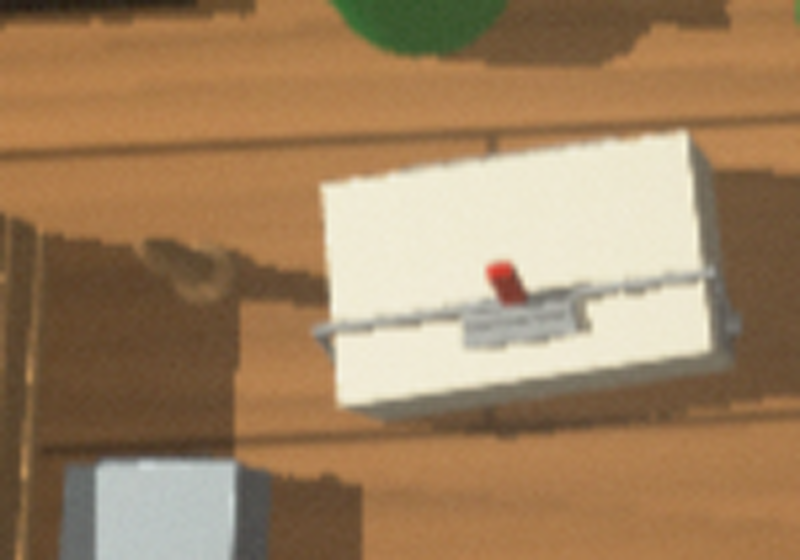

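View pics/n_top.png

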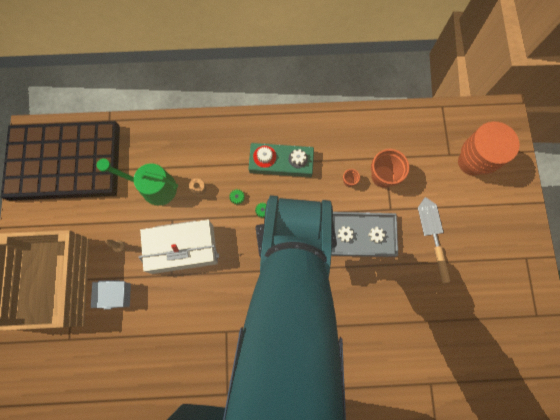

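View pics/n_side.png

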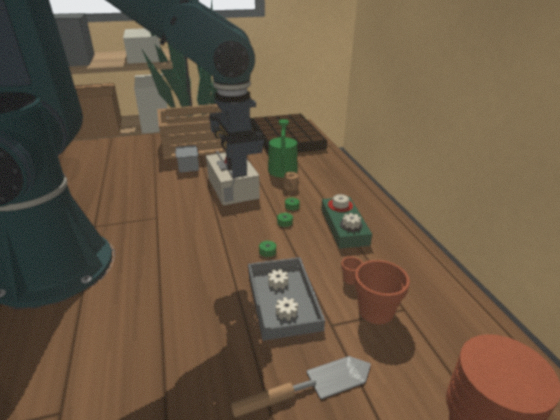

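```bash
python3 -c "
from bench import arm
print(arm.close_job())"
```

```text
the job is handed in; nothing more can be done
None
```

The job is done and handed in at about 26.5 s, with no verdict reported.

- **Sorting:** The gear on the red disc was the fine one with 20 teeth. I put the two loose fine gears into the canister and the two loose coarse gears into the tray. Only two of each kind were on the bench. The green look-alikes and the other objects were left alone.
- **Closing:** I pushed the lid shut and swung the bail over the catch.
- **Last checks, from the pictures:**
  - The lid top is level, with a slope of about 0.001.
  - The bail sits at about 1.87 to 1.90 rad, with its crossbar behind the catch.
  - Both coarse gears show in the tray.
  - The fine gears were seen inside the canister just before the lid went down.
  - The bystanders look unmoved by eye; I did not measure them.
  - The arm stood clear of everything.
- **Highest force:** The wrist read about 63 N while the fingertips pressed the lid shut, under the 120 N limit.
- **One check not usable:** My automatic fit for the crossbar's position mixed in other points, so I set it aside. I judged the clamping from the red tab and the picture instead.

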